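# Draw the locating plug from a drill jig with a screw-in puller

## Task

Take the red-handled puller from its stand, feel gently for the thread start in the top of the steel plug in the drill jig, and screw the puller clockwise fully home. Draw the plug straight up out of the jig with the puller, without forcing anything and without the fingers touching the plug, then stand it gently upright in the middle of the white tray with the puller still screwed in and let go. Leave the other things on the bench where they are.

Things in the scene. Friction and masses are not known exactly. Their poses are not given: they have to be found in the camera images.
- puller_grip (a point): Centre of the puller's red handle, a bar 64 mm long (x) x 16 mm wide (y: grip across this) x 22 mm high; z up along the rod to the handle. The puller starts upright in its stand. Below the handle: a steel rod 12 mm across, and a collar 40 mm across, 6 mm thick, whose underside is 72 mm below this point.
- puller_tip (a point): Nose tip of the puller, on its axis, 93 mm below puller_grip, same axes. The nose tapers to 7 mm across. Its thread is a cross pin 8 mm above the tip: 5 mm thick, 14 mm out each side of the axis, along x (parallel to the handle bar).
- puller: The whole puller, 0.25 kg; origin at its nose tip, axes as puller_grip.
- plug_mouth (a point): Centre of the square steel plug's top face, 46 x 46 mm, plug 40 mm high; z up its axis. In this face a round brass insert has a central hole 16 mm across and two opposite entry slots for the cross pin. The insert swivels stiffly (0.15 N m): the slots' line lies anywhere within 0.8 rad either side of this x axis, unmeasured, to be found by feel or sight; the pin fits within 0.1 rad.
- thread_end (a point): Point on the plug's axis 19 mm below plug_mouth, where the nose tip ends when screwed home (18 to 20 mm below the top; collar 1 to 3 mm above the top). Off the slots the pin rests on the insert with the tip 5.5 mm below the top; in the slots the tip goes 16 mm below.
- plug: The whole plug, 0.3 to 0.5 kg; origin at its underside centre. Two-start right-hand thread, axial play 1.5 mm: with the tip 16 mm down, turn clockwise (from above); the first 0.4 rad is level, then it sinks 4 mm per rad to an end stop about 1.4 rad from the slots. Turning on drags the stiff insert round to its own stop.
- bore_mouth (a point): Centre of the bore's mouth, in the top of the jig. The square bore is vertical, 40 mm deep, 1.5 mm wider than the plug, which starts home in it, its top flush. Rubber spring pads grip the plug: drawing it takes 8 to 16 N until it has risen 25 mm, more if it is held twisted or leaning.
- jig: Aluminium drill jig fixed to the table, 110 x 100 x 50 mm (x, y, z), four bolt heads 4 mm high at its corners; origin at the centre of its underside.
- stand: White puller stand, a fixed block 80 x 80 x 30 mm with a round hole 33 mm across, 25 mm deep; origin at the centre of its underside. The puller's collar rests on its top.
- tray_in (a point): Centre of the inner floor of the white open parts tray, fixed: outside 160 x 130 mm (x, y), 35 mm high, walls and floor 5 mm thick, empty.
- tray: The parts tray; origin at the centre of its underside, 5 mm below tray_in.
- screwdriver: Bystander, to be left alone: screwdriver lying on the table.
- wrench: Bystander, to be left alone: open wrench lying on the table.
- spare_plug: Bystander, to be left alone: spare blue plastic square block, 46 x 46 x 40 mm, without a hole.
- oil_bottle: Bystander, to be left alone: closed white bottle with a red cap, 50 mm across, 120 mm high.
- bush: Bystander, to be left alone: brass ring 36 mm across, 22 mm high.
- slat_offcut: Bystander, to be left alone: wooden slat offcut lying flat, 150 x 50 x 8 mm.
- mug: Bystander, to be left alone: blue mug 76 mm across, 90 mm high.
- end_cap: Bystander, to be left alone: grey disc 40 mm across, 15 mm high.
There are look-alikes about, which are no part of the job. Of the things that look like the plug, the smaller one is meant.

How it is judged:
On the way, in this order (a step that is already met when the one before it is completed fails the run):
1. The puller is screwed fully home in the plug, which is still seated in the jig (z of puller_tip in the frame of plug_mouth below -0.0174 m and horizontal distance between puller_tip and plug_mouth below 0.006 m and z of plug_mouth in the frame of bore_mouth below 0.008 m), for 0.2 s.
2. The plug has been drawn fully out of the bore on the puller (z of plug_mouth in the frame of bore_mouth above 0.041 m and z of puller_tip in the frame of plug_mouth below -0.0165 m and horizontal distance between puller_tip and plug_mouth below 0.008 m), for 0.1 s.
At the end, for the whole second after the job is handed in: The plug stands upright (0.08 rad) on the tray floor, its top 37 to 43 mm above it, within 50 mm (x) and 35 mm (y) of the tray centre; the puller is still screwed in (tip 16.5 mm or more below the plug top, 8 mm of its axis, leaning under 0.25 rad); both at rest (z of plug_mouth in the frame of tray_in between 0.037 and 0.043 m and x of plug_mouth in the frame of tray_in between -0.05 and 0.05 m and y of plug_mouth in the frame of tray_in between -0.035 and 0.035 m and angle between plug_mouth's own z axis and vertical below 0.08 rad and angle between puller_tip's own z axis and vertical below 0.25 rad and linear speed of each of plug, puller below 0.02 m/s and z of puller_tip in the frame of plug_mouth below -0.0165 m and horizontal distance between puller_tip and plug_mouth below 0.008 m); the robot touches nothing.
It fails at once if The puller is forced on the plug: more than 30 N between them (contact force between puller and plug above 30 N).
It fails at once if The plug is forced against the jig (more than 60 N), or the puller driven against it (more than 25 N) (contact force between plug and jig above 60 N or contact force between puller and jig above 25 N).
It fails at once if The plug is banged down on the tray: more than 35 N between them (contact force between plug and tray above 35 N).
It fails at once if The fingers touch the plug (contact force between the fingers and plug above 1 N).
It fails at once if One of the other things on the bench is moved more than 30 mm (distance of any of screwdriver, wrench, spare_plug, oil_bottle, bush, slat_offcut, mug, end_cap from where it was at the start of the episode above 0.03 m).
It also fails if it takes over 72 s, if anything falls off the work surface, if the arm or the gripper's body presses on something with over 40 N, if the wrist force passes 120 N, or if a joint passes its speed limit or range.

## Robot

A 7-joint arm with a two-finger parallel gripper is mounted at the origin on the work surface. World frame = base frame: x ahead of the robot, y to its left, z up, the work surface at z = 0. Lengths are in m, angles in rad, forces in N, time in s.
With the tool pointing down it reaches from about 0.425 to 0.95 m from the base axis. Payload 4.7 kg.
Tool frame: the origin (TCP) lies between the finger pads; the fingertips stand 25 mm ahead of it and the grasp point (between the pads) lies 6 mm ahead of it; x points along the fingers, z is the direction in which the jaws open and shut, and the axes are right-handed (so a half turn about x gives the same grasp; the last joint's range is limited). The gripper opens to 85 mm and grips with 20 to 120 N. Pads are 22 mm wide; open, the fingers measure 114 mm over their backs; the gripper's body (76 mm by 85 mm) begins 54 mm behind the grasp point. The pads swing forward as they close: fully open they stand 13 mm farther back than shut.
Start: joints at [-1.298, 0.469, -0.049, 1.532, 0.024, 1.141, -0.082], TCP at [0.201, 0.645, 0.256] pointing down, gripper open.
Joint ranges: [-2.59, 2.59], [-0.33, 1.99], [-1.39, 1.29], [0.1, 2.45], [-1.04, 4.18], [0.21, 1.99], [-2.66, 2.66]. Speed limits (rad/s): [2.57, 2.57, 3.14, 3.14, 3.14, 3.14, 3.14].

## Interface

Orientations are given as a 3x3 rotation matrix whose columns are the frame's x, y, z axes.
In Python, from rig import * gives the robot as it stands. Calls block until the motion is done:
- movep(position, orientation): joint-space move of the TCP to a pose.
- move_l(position, attitude=None, feed=0.15, until_force=None): straight line of the TCP; attitude=None keeps the orientation; feed is the mean speed in m/s. With until_force (N) it stops when the force on the tool has changed by that much, and returns True; else False.
- move_joints(angles): joint-space move.
- command_gripper(opening, newtons=None): finger opening in m; newtons is the grip in N (None keeps the last); returns when the fingers have stopped.
- sleep(seconds).
- inverse_kinematics(position, orientation): joint angles nearest the present ones, or None.
- sense(): the state.
- camera(name): name is "scene" or "top" or "wrist"; returns (picture, depth): 400x640x3 uint8, red, green, blue; 400x640 float32, m along the optical axis (not along the pixel's ray), 0 where there is no reading.
- camera_params(name): a dict with "K" (3x3 intrinsics, pixels), "position" and "rotation" of the camera in the world; the wrist camera has in their place "tool_from_camera" (4x4, takes a point from camera to tool coordinates, whose origin is the TCP and whose axes are the tool frame's). Camera axes: x right, y down, z forward; pixel columns grow to the right and rows downward; lengths in m; the calibration is good to about 2 mm. A picture is of the moment at which its call begins: read the wrist's pose just before it. camera_params takes no time and is no camera call.
A pose or a line that the arm cannot do raises Unreachable and nothing moves.
- finish_job(): hands the job in, once; it reports no verdict.
The state is a dict: "time_s": time; "joint_pos": joint angles; "qd": joint speeds; "joint_efforts": joint torques, N m; "position": TCP position; "tcp_rot": TCP orientation; "wrist_force": force on the tool from outside, world axes, zero at the start; "ft_torque": the same for the moment, N m; "finger_gap": finger opening in m.
Only numpy, scipy, OpenCV 4.12 (cv2) and the standard library are available. Lean on these libraries where they do the work, as an engineer would, in place of code of your own. Each camera call takes 0.05 s, during which the arm holds its last target.

## Working session

There is one attempt and no reset: what is moved stays moved. The work goes in short steps, each a Python script; the robot and the scene stay as the last script left them, time stands still between calls to the robot, and variables do not carry over. Pictures are saved under pics/ and viewed, and the job is handed in when it is done.

```bash
ls; mkdir -p pics; python3 - <<'E'
from rig import *
import cv2,numpy as np
for n in ["scene","top"]:
    p,d=camera(n); cv2.imwrite(f"pics/{n}0.png",p[:,:,::-1]); np.save(f"{n}0.npy",d)
    c=camera_params(n); print(n,c["K"].tolist(),c["position"],np.array(c["rotation"]).round(4).tolist())
print(camera_params("wrist"))
s=sense();print(s)
E
```

```text
pics
scene [[373.33233896731326, 0.0, 321.81426239509], [0.0, 373.33233896731326, 201.18371443471796], [0.0, 0.0, 1.0]] [1.08890898 0.33939314 0.7986265 ] [[-0.5663, 0.6059, -0.5588], [0.8242, 0.4249, -0.3745], [0.0105, -0.6726, -0.7399]]
top [[495.15359361043124, 0.0, 319.0120556893763], [0.0, 495.15359361043124, 203.71516218451612], [0.0, 0.0, 1.0]] [0.22441507 0.01659439 1.69264748] [[0.019, -0.9806, 0.195], [-0.9996, -0.0231, -0.0189], [0.023, -0.1945, -0.9806]]
{'K': array([[336.48307109,   0.        , 317.75756438],
       [  0.        , 336.48307109, 201.05502965],
       [  0.        ,   0.        ,   1.        ]]), 'tool_from_camera': array([[ 4.28663759e-04, -3.18151431e-01,  9.48039811e-01,
        -1.17144399e-01],
       [-2.56663851e-05, -9.48039901e-01, -3.18151450e-01,
         8.18489412e-02],
       [ 9.99999908e-01,  1.12047241e-04, -4.14556144e-04,
        -8.16023080e-04],
       [ 0.00000000e+00,  0.00000000e+00,  0.00000000e+00,
         1.00000000e+00]])}
{'time_s': 0.1, 'joint_pos': array([-1.2978723 ,  0.46936153, -0.04857836,  1.53354438,  0.0241091 ,
        1.14097981, -0.08225802]), 'qd': array([ 1.00616859e-03, -1.22200040e-03, -4.25204558e-04, -2.38499381e-03,
       -5.04527971e-04,  6.91563685e-04,  8.09962881e-05]), 'joint_efforts': array([ 8.28292141e-04, -5.11517429e+01, -4.70267760e-02, -2.38389480e+01,
        1.07011932e-02,  4.42643679e-03, -8.35930877e-06]), 'position': array([0.20051087, 0.6440486 , 0.2553785 ]), 'tcp_rot': array([[-4.37152533e-04, -9.54813515e-01,  2.97205248e-01],
       [-1.65035925e-03,  2.97205561e-01,  9.54812092e-01],
       [-9.99998543e-01, -7.30969056e-05, -1.70570948e-03]]), 'wrist_force': array([-0.32140989, -0.32779735, -0.39990083]), 'ft_torque': array([0.03386741, 0.02588095, 0.05215632]), 'finger_gap': 0.08522910544114747}
```

View pics/top0.png

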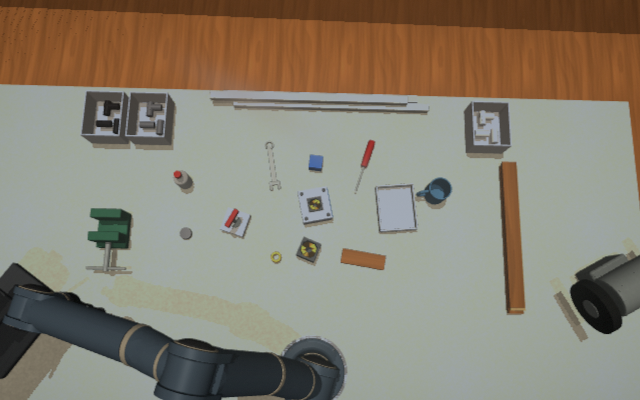

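View pics/scene0.png

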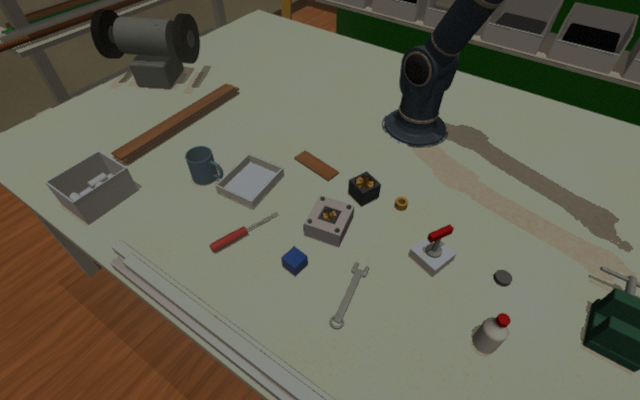

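The top view shows:
- The puller, with its red handle, in the white stand at (235,220).
- The jig at (315,205), with the plug flush in it at (316,204).
- A larger dark block with brass in its top at (309,250).
- A plain blue block at (316,162).
- The tray at (396,208).

Things that could be taken for the plug: the one in the jig (316,204), the dark block (309,250) and the blue spare (316,162). By the description I choose the one in the jig. For the puller, other red handles are the screwdriver (368,150) and the bottle cap (180,175). I'll check with a close crop.

```bash
cat > h.py <<'E'
from rig import *
import cv2,numpy as np
def cloud(n,d):
    c=camera_params(n);K=c["K"]
    v,u=np.mgrid[0:400,0:640]
    P=np.stack([(u-K[0,2])/K[0,0]*d,(v-K[1,2])/K[1,1]*d,d],-1)
    if n=="wrist":
        raise ValueError
    return P@np.array(c["rotation"]).T+np.array(c["position"])
def wcloud(d,s):
    c=camera_params("wrist");K=c["K"];T=c["tool_from_camera"]
    v,u=np.mgrid[0:400,0:640]
    P=np.stack([(u-K[0,2])/K[0,0]*d,(v-K[1,2])/K[1,1]*d,d],-1)
    P=P@T[:3,:3].T+T[:3,3]
    return P@s["tcp_rot"].T+s["position"]
def down(yaw):
    # tool x down, tool z (jaw dir) horizontal at angle yaw
    z=np.array([np.cos(yaw),np.sin(yaw),0]);x=np.array([0,0,-1.]);y=np.cross(z,x)
    return np.stack([x,y,z],1)
E
python3 - <<'E'
from h import *
im=cv2.imread("pics/top0.png");d=np.load("top0.npy");P=cloud("top",d)
for n,(u,v) in dict(puller=(232,216),standtop=(240,232),jig=(300,205),jig2=(330,218),plug=(316,204),dark=(309,250),tray=(396,208),blue=(316,162),table=(260,215)).items():
    print(n,P[v,u].round(4))
hsv=cv2.cvtColor(im,cv2.COLOR_BGR2HSV)
c1=cv2.resize(im[185:270,210:340],None,fx=6,fy=6,interpolation=cv2.INTER_CUBIC);cv2.imwrite("pics/crop0.png",c1)
s=cv2.imread("pics/scene0.png");cv2.imwrite("pics/crop1.png",cv2.resize(s[160:290,280:480],None,fx=4,fy=4,interpolation=cv2.INTER_CUBIC))
# tray
m=(P[...,2]>0.02)&(P[...,2]<0.05)
for n,b in dict(tray=(365,175,425,240),jig=(290,180,340,230),stand=(215,200,255,243)).items():
    x0,y0,x1,y1=b;Q=P[y0:y1,x0:x1].reshape(-1,3);z=Q[:,2]
    print(n,np.percentile(z,[5,50,90,99]).round(3))
    sel=Q[(z>dict(tray=.02,jig=.04,stand=.022)[n])&(z<dict(tray=.05,jig=.06,stand=.035)[n])]
    r=cv2.minAreaRect(sel[:,:2].astype(np.float32));print(n,r,len(sel))
E
```

```text
puller [0.4915 0.2659 0.1132]
standtop [0.4526 0.2505 0.0213]
jig [0.552  0.0498 0.0143]
jig2 [ 0.5059 -0.0537  0.0321]
plug [ 0.555  -0.0052  0.0235]
dark [0.3977 0.0152 0.0102]
tray [ 0.5518 -0.2849  0.0013]
blue [ 0.7007 -0.002   0.0372]
table [ 0.5168  0.1877 -0.0026]
tray [-0.006  0.003  0.021  0.048]
tray ((0.5528808236122131, -0.2998143136501312), (0.16208215057849884, 0.1661844104528427), 5.211136341094971) 358
jig [-0.006  0.004  0.052  0.059]
jig ((0.5506876707077026, -0.00165509432554245), (0.11193676292896271, 0.1001446545124054), 11.920321464538574) 904
stand [-0.006  0.003  0.037  0.115]
stand ((0.48773524165153503, 0.2672979235649109), (0.08209826797246933, 0.07977549731731415), 72.34687042236328) 361
```

View pics/crop0.png

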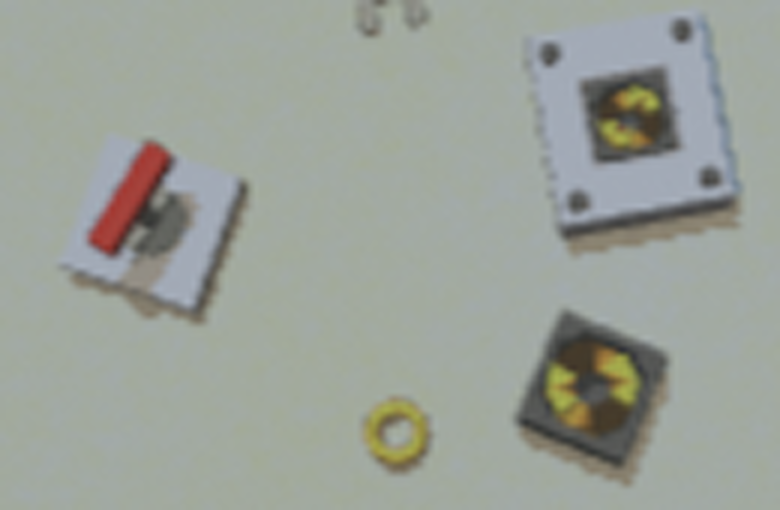

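View pics/crop1.png

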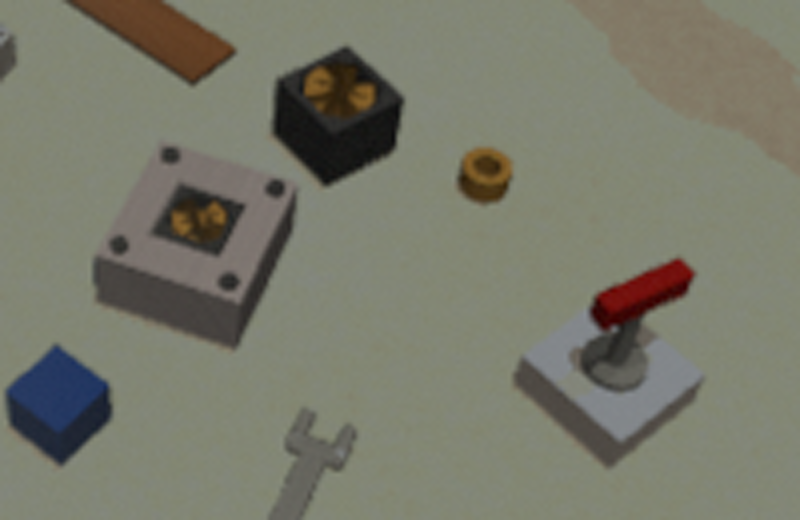

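Confirmed. The plug with the two-lobed brass insert, flush in the jig, is the smaller one, and the loose dark block is larger. The puller is the red bar standing in the white block. Next, close views from the wrist camera.

```bash
python3 - <<'E'
from h import *
def shot(n):
    s=sense();p,d=camera("wrist");cv2.imwrite(f"pics/{n}.png",p[:,:,::-1]);np.savez(f"{n}.npz",d=d,R=s["tcp_rot"],p=s["position"])
    print(n,s["time_s"],s["position"].round(4),s["joint_pos"].round(3),s["wrist_force"].round(2))
for yaw in (1.02,1.02-np.pi): print(yaw,inverse_kinematics([.488,.267,.25],down(yaw)))
movep([.488,.267,.25],down(1.02)); sleep(.2);shot("wp")
movep([.5507,-.0017,.20],down(1.02)); sleep(.2);shot("wj")
E
```

```text
1.02 [-0.72004478  0.28004149  0.17665157  1.83572558 -0.05666464  1.03067298
  0.49902169]
-2.121592653589793 [-1.39845358  0.46133663  1.12077701  1.86878179 -0.46490113  1.10626991
 -2.22294701]
wp 2.0333 [0.4876 0.2681 0.2499] [-0.721  0.28   0.176  1.835 -0.057  1.031  0.499] [-1.03  0.64 -0.97]
wj 3.3667 [5.509e-01 1.000e-04 2.002e-01] [-0.318  0.33   0.302  1.908 -0.122  0.921  1.065] [0.44 0.16 0.57]
```

View pics/wp.png

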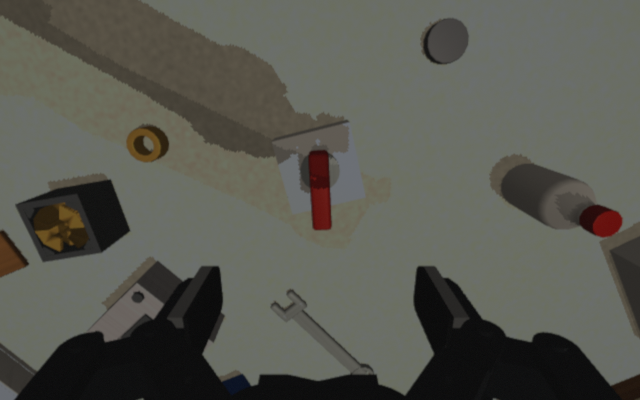

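View pics/wj.png

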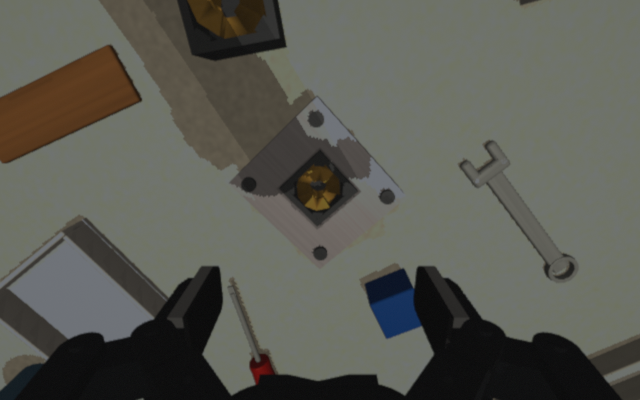

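The puller's handle runs from (318,150) to (321,228), almost square to the jaws. The plug in the jig is centred near (319,188). Now I'll measure both.

```bash
python3 - <<'E'
from h import *
im=cv2.imread("pics/wj.png");cv2.imwrite("pics/wjz.png",cv2.resize(im[140:235,270:370],None,fx=6,fy=6,interpolation=cv2.INTER_CUBIC))
z=np.load("wp.npz");P=wcloud(z["d"],dict(tcp_rot=z["R"],position=z["p"]))
im=cv2.imread("pics/wp.png");hsv=cv2.cvtColor(im,cv2.COLOR_BGR2HSV)
m=((hsv[...,0]<8)|(hsv[...,0]>172))&(hsv[...,1]>150)&(hsv[...,2]>60)
m[:, :280]=0;m[:,360:]=0;m[:130]=0;m[245:]=0
Q=P[m];print(len(Q),np.percentile(Q[:,2],[5,25,50,75,95]).round(4))
# top face
T=Q[np.abs(Q[:,2]-np.percentile(Q[:,2],70))<.004]
print("handle",cv2.minAreaRect(T[:,:2].astype(np.float32)),T.mean(0).round(4),len(T))
b=P[120:225,265:370].reshape(-1,3);k=(b[:,2]>.022)&(b[:,2]<.033);print("stand",cv2.minAreaRect(b[k][:,:2].astype(np.float32)),np.median(b[k][:,2]))
z=np.load("wj.npz");P=wcloud(z["d"],dict(tcp_rot=z["R"],position=z["p"]))
b=P[90:270,225:405].reshape(-1,3);print(np.percentile(b[:,2],[5,30,50,70,95]).round(4));k=(b[:,2]>.043)&(b[:,2]<.06);print("jig",cv2.minAreaRect(b[k][:,:2].astype(np.float32)))
for u,v in [(319,188),(285,188),(320,154),(357,188),(317,228)]:print((u,v),P[v-1:v+2,u-1:u+2].reshape(-1,3).mean(0).round(4))
E
```

```text
1151 [0.1113 0.112  0.1125 0.113  0.1136]
handle ((0.4858276844024658, 0.27004706859588623), (0.014471194706857204, 0.06148789823055267), 61.77431869506836) [0.4861 0.27   0.1125] 1147
stand ((0.48642128705978394, 0.2693149745464325), (0.08021419495344162, 0.08042030036449432), 72.42170715332031) 0.029697845819312174
[-0.0012 -0.0001  0.001   0.0494  0.0507]
jig ((0.5495269894599915, 5.21540641784668e-06), (0.11041264235973358, 0.10046274214982986), 11.779267311096191)
(319, 188) [ 0.5552 -0.0022  0.0221]
(285, 188) [ 0.5336 -0.0221  0.0497]
(320, 154) [0.5244 0.0174 0.0499]
(357, 188) [0.5651 0.0287 0.0484]
(317, 228) [ 0.5784 -0.0184  0.0487]
```

View pics/wjz.png

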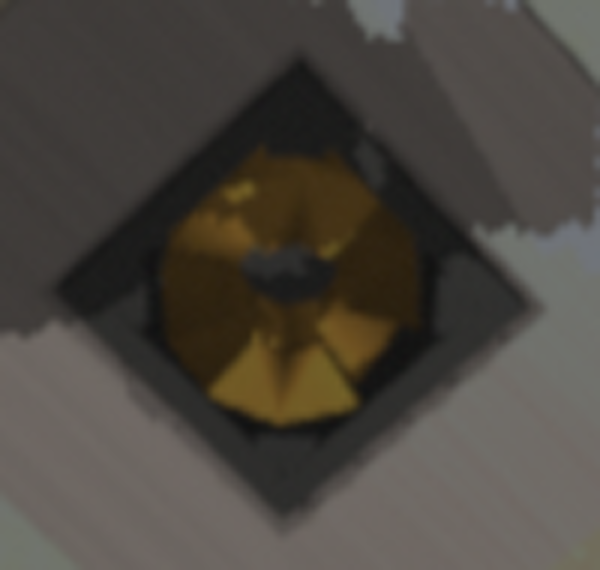

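```bash
python3 - <<'E'
from h import *
z=np.load("wj.npz");P=wcloud(z["d"],dict(tcp_rot=z["R"],position=z["p"]))
b=P[140:235,270:370].reshape(-1,3)
c=np.array([.5507,.0002])
k=np.hypot(*(b[:,:2]-c).T)<.04
# plug hole center estimate from corners
b=b[k];r=b[:,:2]-c;ang=np.degrees(np.arctan2(r[:,1],r[:,0]));R=np.hypot(*r.T)
for a in range(-180,180,15):
    print(a,[ (round(float(np.median(b[q][:,2])*1000),1) if (q:=(ang>=a)&(ang<a+15)&(R>=lo)&(R<lo+.003)).sum() else None) for lo in (0,.003,.006,.009,.012,.015,.018)])
d=z["d"][140:235,270:370];H=P[140:235,270:370,2]
g=np.clip((H-.02)/(.055-.02)*255,0,255).astype(np.uint8)
cv2.imwrite("pics/h.png",cv2.resize(cv2.applyColorMap(g,cv2.COLORMAP_JET),None,fx=6,fy=6,interpolation=cv2.INTER_NEAREST))
im=cv2.imread("pics/wj.png")[140:235,270:370].astype(float);im=np.clip(im*2.2,0,255).astype(np.uint8)
cv2.imwrite("pics/wjb.png",cv2.resize(im,None,fx=6,fy=6,interpolation=cv2.INTER_CUBIC))
E
```

```text
-180 [None, None, None, 39.5, 39.0, 39.1, 49.5]
-165 [23.0, None, None, 39.2, 39.3, 39.4, 49.4]
-150 [20.6, None, None, 42.0, 40.3, 40.1, 39.5]
-135 [21.9, 21.5, 33.4, 49.6, 49.6, 49.7, 38.2]
-120 [22.9, 20.6, 38.8, 49.7, 49.8, 49.7, 41.5]
-105 [21.8, 21.8, 33.8, 49.8, 49.4, 49.6, 49.2]
-90 [None, 21.9, 37.6, 49.5, 49.4, 49.9, 49.6]
-75 [20.9, 21.9, 35.8, 49.5, 49.8, 49.8, 49.6]
-60 [21.8, 21.1, 36.6, 49.8, 49.4, 50.1, 47.3]
-45 [None, 22.1, 37.3, 49.7, 49.9, 49.7, 47.8]
-30 [21.4, 22.1, 37.8, 49.6, 49.9, 49.5, 47.3]
-15 [21.4, 23.1, 38.8, 49.7, 49.0, 47.9, 49.1]
0 [None, 21.8, 38.9, 39.2, 39.3, 41.9, 49.6]
15 [21.9, 21.4, 35.7, 39.3, 39.3, 41.3, 49.7]
30 [21.7, 21.7, 38.6, 39.2, 39.2, 39.0, 43.2]
45 [22.2, 21.9, 42.2, 49.6, 49.6, 49.2, 40.0]
60 [22.2, None, 49.3, 49.9, 50.1, 49.4, 47.0]
75 [22.4, None, 49.5, 49.3, 49.3, 49.5, 49.5]
90 [None, None, 49.8, 49.7, 50.1, 49.4, 49.4]
105 [21.9, None, 48.6, 49.7, 49.7, 49.6, 49.6]
120 [20.8, None, 49.5, 49.7, 49.9, 49.1, 44.6]
135 [None, None, 48.4, 50.1, 50.0, 49.9, 47.9]
150 [None, None, None, 49.5, 49.6, 49.7, 45.9]
165 [21.8, None, None, 49.7, 49.8, 49.4, 47.1]
```

View pics/h.png

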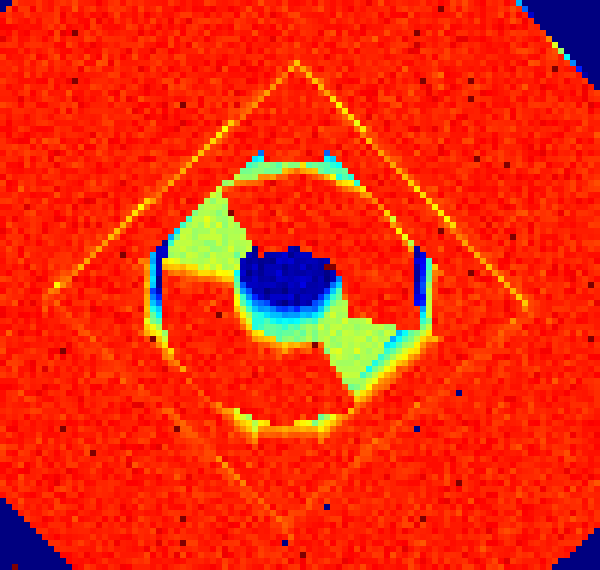

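View pics/wjb.png

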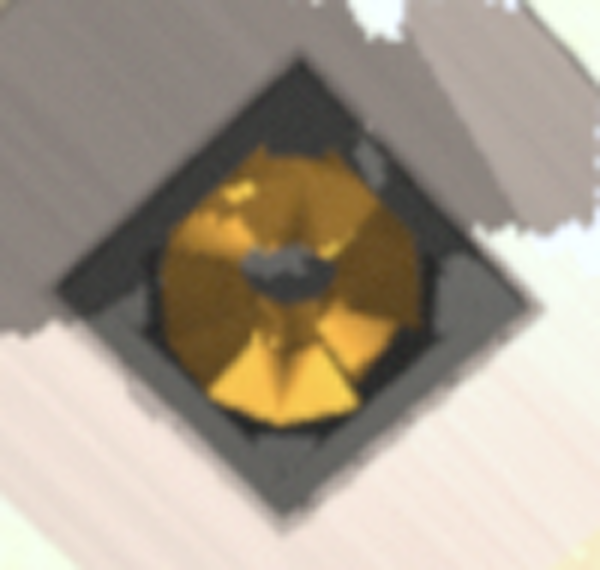

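```bash
python3 - <<'E'
from h import *
z=np.load("wj.npz");d=z["d"];P=wcloud(d,dict(tcp_rot=z["R"],position=z["p"]))
o=wcloud(np.zeros_like(d),dict(tcp_rot=z["R"],position=z["p"]))[0,0]
D=wcloud(np.ones_like(d),dict(tcp_rot=z["R"],position=z["p"]))-o
X=o+D*((.0496-o[2])/D[...,2])[...,None]
sub=np.s_[140:235,270:370]
top=(P[sub][...,2]>.0445)|(d[sub]==0);x=X[sub].reshape(-1,3)[:,:2];t=top.reshape(-1)
# plug gap: pixels slightly low on square outline
H=P[sub][...,2].reshape(-1)
c0=np.array([.5505,0.])
q=x-c0;r=np.hypot(*q.T)
# square outline from gap pixels R>.022
g=(H<.0485)&(H>.03)&(r>.0215)&(r<.036)
print(g.sum(),cv2.minAreaRect(x[g].astype(np.float32)))
from scipy.optimize import minimize
def f(p):
    qq=x[g]-p[:2];th=p[2];a=np.abs(qq@[np.cos(th),np.sin(th)]);b=np.abs(qq@[-np.sin(th),np.cos(th)])
    return np.abs(np.maximum(a,b)-.0235).mean()
rr=minimize(f,[.5505,0,.2],method="Nelder-Mead",options=dict(xatol=1e-5,fatol=1e-7,initial_simplex=[[.5505,0,.2],[.553,0,.2],[.5505,.003,.2],[.5505,0,.25]]));print("gap fit",rr.x,rr.fun)
for name,c in (("gap",rr.x[:2]),):
    q=x-c;r=np.hypot(*q.T);a=np.degrees(np.arctan2(q[:,1],q[:,0]))
    for lo,hi in ((.009,.011),(.011,.0135)):
        k=(r>lo)&(r<hi)&~t
        s=np.exp(1j*np.radians(a[k])*2);print("line",np.degrees(np.angle(s.mean())/2))
        a2=(a-16+90)%360-90
        A=np.sort(a2[k&(abs(a2)<60)]);B=np.sort(a2[k&(abs(a2-180)<60)])
        print(lo,A[[0,-1]]+16,A.mean()+16,B[[0,-1]]+16,B.mean()+16,len(A),len(B))
# hole centre: non top r<.009
k=(np.hypot(*(x-rr.x[:2]).T)<.0095)&~t
print("hole",cv2.minEnclosingCircle(x[(np.hypot(*(x-rr.x[:2]).T)<.0085)&~t].astype(np.float32)))
E
```

```text
400 ((0.5497435331344604, 0.0018014498054981232), (0.0680665373802185, 0.06551573425531387), 32.856201171875)
gap fit [5.49261016e-01 3.40384863e-04 2.09739066e-01] 0.0021318798613908425
line 21.56636155871228
0.009 [ 2.33086201 43.60707996] 23.423609453234096 [181.35162085 218.20887967] 199.33008433047368 22 18
line 22.20759209378581
0.011 [ 3.35930106 44.71226982] 23.68790751827577 [181.31235669 219.71535548] 200.68381109595717 31 30
hole ((0.5488489866256714, 0.0011400162475183606), 0.008371911942958832)
```

The depth view resolves the slots, with their line at about 21.7° (0.38 rad) and the plug centre at about (0.5492, 0.0004). The handle centre is at (0.486, 0.270) with the bar at −28.2°. I'll grasp the puller.

```bash
python3 - <<'E'
from h import *
for y in (2.1,1.95,1.5,1.0,.45,.2,-1.19,-1.9,-2.7):
    q=inverse_kinematics([.5492,.0004,.15],down(y));print(y,None if q is None else np.round(q,2))
yaw=1.078
movep([.4861,.2697,.17],down(yaw))
move_l([.4861,.2697,.106],feed=.1)
s=sense();print(s["time_s"],s["wrist_force"].round(2))
command_gripper(0.0,60)
sleep(.2)
s=sense();print(s["time_s"],s["finger_gap"],s["position"].round(4),s["wrist_force"].round(2),s["ft_torque"].round(3))
E
```

```text
2.1 [-0.13  0.38  0.07  1.95 -0.04  0.81  2.06]
1.95 [-0.16  0.38  0.1   1.95 -0.05  0.81  1.92]
1.5 [-0.23  0.39  0.19  1.95 -0.1   0.81  1.52]
1.0 [-0.31  0.39  0.29  1.96 -0.15  0.81  1.07]
0.45 [-0.39  0.4   0.4   1.96 -0.21  0.82  0.57]
0.2 [-0.43  0.41  0.45  1.96 -0.24  0.82  0.35]
-1.19 [-0.66  0.47  0.76  1.97 -0.43  0.86 -0.85]
-1.9 [-0.76  0.53  0.93  1.98 -0.55  0.9  -1.44]
-2.7 [-0.86  0.63  1.11  1.98 -0.69  0.97 -2.1 ]
5.2917 [-0.04 -0.55  0.63]
6.1333 0.015089371028729473 [0.4862 0.2699 0.1062] [0.36 0.01 1.87] [ 0.033  0.033 -0.027]
```

```bash
python3 - <<'E'
from h import *
move_l([.4861,.2697,.20],feed=.12)
s=sense();print(s["time_s"],s["finger_gap"],s["wrist_force"].round(2))
movep([.5492,.0004,.20],down(1.95))
move_l([.5492,.0004,.170],feed=.1)
sleep(.2)
s=sense();p,d=camera("wrist");cv2.imwrite("pics/w2.png",p[:,:,::-1]);np.savez("w2.npz",d=d,R=s["tcp_rot"],p=s["position"])
print(s["time_s"],s["position"].round(4),s["joint_pos"].round(3),s["wrist_force"].round(2),s["finger_gap"])
p,d=camera("scene");cv2.imwrite("pics/s2.png",cv2.resize(p[110:260,260:460,::-1],None,fx=4,fy=4,interpolation=cv2.INTER_CUBIC))
E
```

```text
7.0667 0.015431124130500502 [-0.16  0.09 -2.34]
8.9417 [5.497e-01 5.000e-04 1.707e-01] [-0.191  0.358  0.142  1.931 -0.066  0.855  1.935] [ 0.15 -0.77 -1.86] 0.015321859590935094
```

View pics/w2.png

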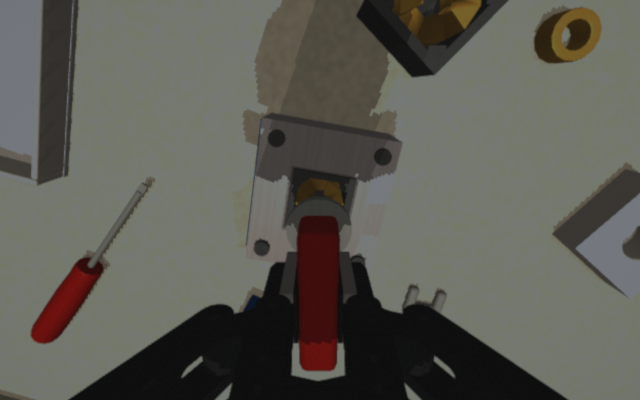

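View pics/s2.png

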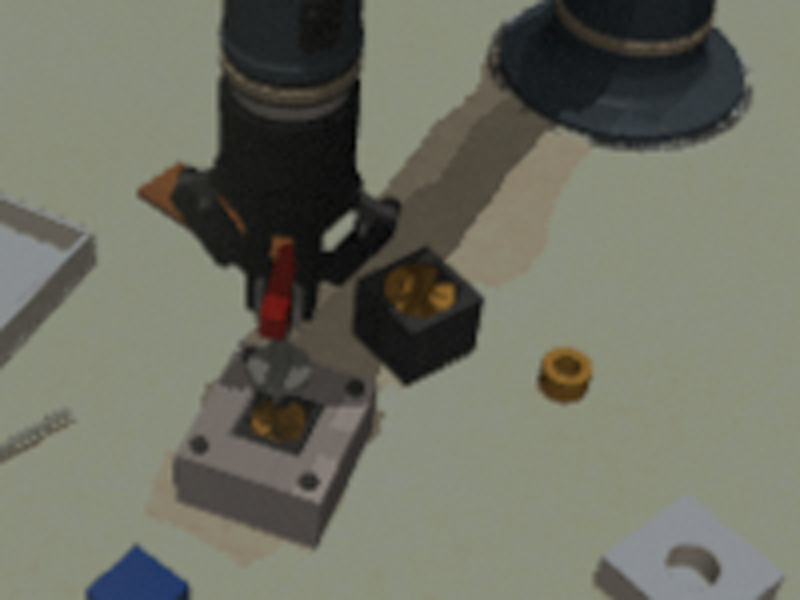

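The puller is held over the jig with its handle along the image at x≈319. The insert shows just beyond the collar at (320,190). I'll measure the collar and handle against the jig from this view.

```bash
python3 - <<'E'
from h import *
z=np.load("w2.npz");d=z["d"];P=wcloud(d,dict(tcp_rot=z["R"],position=z["p"]))
im=cv2.imread("pics/w2.png");hsv=cv2.cvtColor(im,cv2.COLOR_BGR2HSV)
m=((hsv[...,0]<8)|(hsv[...,0]>172))&(hsv[...,1]>150)&(hsv[...,2]>50);m[:, :280]=0;m[:,360:]=0;m[:205]=0
Q=P[m];print(len(Q),Q.mean(0).round(4))
h=np.median(Q[:,2]);T=Q[abs(Q[:,2]-h)<.008]
A=np.c_[T[:,:2]-T[:,:2].mean(0),np.ones(len(T))];co=np.linalg.lstsq(A,T[:,2],rcond=None)[0]
res=T[:,2]-A@co
T=T[abs(res)<.003];A=np.c_[T[:,:2]-T[:,:2].mean(0),np.ones(len(T))];co=np.linalg.lstsq(A,T[:,2],rcond=None)[0]
print("plane",co.round(4),cv2.minAreaRect(T[:,:2].astype(np.float32)))
# collar
b=P[185:260,280:360].reshape(-1,3);k=(b[:,2]>.085)&(b[:,2]<.11)
print("collar z",np.percentile(b[k][:,2],[5,50,95]),k.sum())
C=b[k];C=C[abs(C[:,2]-np.median(C[:,2]))<.003]
from scipy.optimize import least_squares
hull=cv2.convexHull(C[:,:2].astype(np.float32))[:,0]
print(hull.round(4).tolist())
# jig
th=np.radians(11.78);ex=np.array([np.cos(th),np.sin(th)]);ey=np.array([-ex[1],ex[0]])
b=P[100:270,230:410].reshape(-1,3);k=(b[:,2]>.046)&(b[:,2]<.053);J=b[k][:,:2]
u=J@ex;v=J@ey
print("jig u",np.percentile(u,[.3,99.7]),"v",np.percentile(v,[.3,99.7]),"expected centre uv",np.array([.5493,.0003])@ex,np.array([.5493,.0003])@ey)
E
```

```text
5154 [ 0.5454 -0.0019  0.1773]
plane [ 6.700e-03 -1.000e-04  1.769e-01] ((0.5484105348587036, -0.0007735267281532288), (0.062440425157547, 0.015216984786093235), 21.691495895385742)
collar z [0.09702069 0.10011642 0.10118847] 1586
[[0.5673999786376953, -0.008299999870359898], [0.5572999715805054, 0.01759999990463257], [0.5569999814033508, 0.018200000748038292], [0.5557000041007996, 0.01899999938905239], [0.5526999831199646, 0.019700000062584877], [0.5509999990463257, 0.019700000062584877], [0.5480999946594238, 0.019600000232458115], [0.5462999939918518, 0.019600000232458115], [0.5429999828338623, 0.018799999728798866], [0.5412999987602234, 0.01810000091791153], [0.5404999852180481, 0.01769999973475933], [0.5396999716758728, 0.01730000041425228], [0.536899983882904, 0.015399999916553497], [0.5357999801635742, 0.014600000344216824], [0.5338000059127808, 0.012400000356137753], [0.5322999954223633, 0.010200000368058681], [0.5320000052452087, 0.009600000455975533], [0.5307000279426575, 0.006899999920278788], [0.5299000144004822, 0.004699999932199717], [0.5292999744415283, 0.00130000000353
[... 404 characters left out ...]
827], [0.5457000136375427, -0.019600000232458115], [0.548799991607666, -0.019999999552965164], [0.5526000261306763, -0.019700000062584877], [0.5534999966621399, -0.01940000057220459], [0.5541999936103821, -0.019200000911951065], [0.5583000183105469, -0.017799999564886093], [0.559499979019165, -0.01720000058412552], [0.5612999796867371, -0.01590000092983246], [0.5627999901771545, -0.014700000174343586], [0.5637999773025513, -0.01360000018030405], [0.5648000240325928, -0.012600000016391277], [0.566100001335144, -0.010900000110268593], [0.5673999786376953, -0.009100000374019146]]
jig u [0.4829585  0.59190675] v [-0.16152776 -0.0619676 ] expected centre uv 0.5377922806487201 -0.11184830295828482
```

The collar centre, at about (0.549, 0.000), agrees with the plug centre to about 0.5 mm. The bar angle is 21.7°, which matches the slots. Now I'll feel downward gently.

```bash
python3 - <<'E'
from h import *
def rep(t):
    s=sense();print(t,round(s["time_s"],2),s["position"].round(4),s["wrist_force"].round(2),s["ft_torque"].round(3),round(s["finger_gap"],4));return s
move_l([.549,.0004,.150],feed=.06);rep("a")
r=move_l([.549,.0004,.129],feed=.02,until_force=4);print(r);rep("b")
sleep(.2);rep("c")
E
```

```text
a 9.53 [5.487e-01 3.000e-04 1.494e-01] [ 0.13 -0.11 -2.05] [ 0.001 -0.009  0.046] 0.015
True
b 10.42 [5.489e-01 4.000e-04 1.308e-01] [-0.48  0.1   5.18] [-0.05   0.127 -0.04 ] 0.0153
c 10.62 [5.489e-01 4.000e-04 1.308e-01] [0.23 0.12 4.62] [-0.018  0.125  0.031] 0.0156
```

The pin dropped straight into the slots, with the tip about 16.4 mm down. Now I'll turn clockwise in small steps, following the pitch and watching the forces.

```bash
cat > turn.py <<'E'
from h import *
def rep(t):
    s=sense();R=s["tcp_rot"];print(t,round(s["time_s"],2),s["position"].round(4),"yaw",round(float(np.arctan2(R[1,2],R[0,2])),3),s["wrist_force"].round(1),s["ft_torque"].round(3),round(s["finger_gap"],4));return s
E
python3 - <<'E'
from turn import *
p=np.array([.549,.0004,.1314])
move_l(p,down(1.95),feed=.02);rep("0")
for th in (.05,.1,.2,.3):
    move_l(p,down(1.95-th),feed=.02);s=rep(th)
    if abs(s["ft_torque"][2])>.5 or abs(s["wrist_force"][2]+2)>12: break
E
```

```text
0 10.88 [5.487e-01 4.000e-04 1.311e-01] yaw 1.95 [-0.  -0.7 -0.5] [ 0.028 -0.048 -0.023] 0.0148
0.05 11.12 [5.488e-01 4.000e-04 1.311e-01] yaw 1.901 [-0.4 -0.3 -1.4] [ 0.016  0.06  -0.033] 0.0152
0.1 11.38 [5.488e-01 4.000e-04 1.312e-01] yaw 1.852 [-0.3 -0.1 -3.1] [-0.003  0.011 -0.025] 0.0149
0.2 11.62 [5.488e-01 5.000e-04 1.312e-01] yaw 1.753 [-0.4  0.4 -2.4] [-0.001 -0.056 -0.053] 0.0152
0.3 11.88 [5.490e-01 4.000e-04 1.313e-01] yaw 1.654 [ 0.8  0.3 -3.6] [ 0.051  0.005 -0.039] 0.0151
```

```bash
python3 - <<'E'
from turn import *
z=.1313;th=.3
while th<1.75:
    th+=.1
    if th>.4: z-=.0004
    move_l([.549,.0004,z],down(1.95-th),feed=.02)
    s=rep(round(th,2));fz=s["wrist_force"][2]+2.2
    if fz>4: z+=.0003
    if fz<-3.5: z-=.0004
    if abs(s["ft_torque"][2])>.4 or abs(fz)>12: print("stop");break
E
```

```text
0.4 12.12 [5.490e-01 5.000e-04 1.313e-01] yaw 1.555 [ 0.7  0.4 -2.9] [-0.006  0.046  0.001] 0.015
0.5 12.38 [0.5491 0.0006 0.131 ] yaw 1.455 [-0.2 -0.1 -2.2] [ 0.011 -0.029 -0.011] 0.0153
0.6 12.62 [0.5491 0.0006 0.1306] yaw 1.355 [ 0.3 -0.1 -2.2] [ 0.032 -0.002  0.038] 0.0152
0.7 12.88 [5.492e-01 5.000e-04 1.303e-01] yaw 1.255 [ 0.   0.1 -1.7] [ 0.11  -0.003  0.008] 0.0152
0.8 13.12 [5.492e-01 5.000e-04 1.298e-01] yaw 1.155 [ 0.2  1.2 -0. ] [ 0.11  -0.056 -0.027] 0.015
0.9 13.38 [5.492e-01 5.000e-04 1.295e-01] yaw 1.055 [ 0.2 -0.9 -1.4] [ 0.062 -0.057 -0.016] 0.0154
1.0 13.62 [5.492e-01 5.000e-04 1.290e-01] yaw 0.955 [ 0.4  0.7 -0.3] [ 0.097 -0.151  0.034] 0.0149
1.1 13.88 [5.491e-01 5.000e-04 1.285e-01] yaw 0.855 [ 1.8  0.2 -0.8] [ 0.096 -0.152 -0.001] 0.0151
1.2 14.12 [5.490e-01 4.000e-04 1.281e-01] yaw 0.755 [ 0.7 -0.3  0.3] [ 0.002 -0.04  -0.027] 0.0151
1.3 14.38 [5.491e-01 5.000e-04 1.277e-01] yaw 0.655 [ 0.3  0.8 -0.6] [ 0.101 -0.068  0.013] 0.0153
1.4 14.62 [5.492e-01 5.000e-04 1.274e-01] yaw 0.555 [ 0.5 -0.8  0. ] [ 0.143 -0.197  0.071] 0.0151
1.5 14.88 [5.492e-01 5.000e-04 1.273e-01] yaw 0.455 [-0.   0.6  2.5] [0.118 0.011 0.116] 0.0155
1.6 15.12 [5.492e-01 5.000e-04 1.272e-01] yaw 0.354 [-0.1  0.4  4.3] [0.146 0.122 0.054] 0.0153
1.7 15.38 [5.492e-01 5.000e-04 1.271e-01] yaw 0.253 [-0.3  0.5  5.1] [0.089 0.23  0.095] 0.0151
1.8 15.62 [5.491e-01 5.000e-04 1.270e-01] yaw 0.153 [-1.1 -0.3  6.1] [0.158 0.297 0.084] 0.0151
```

The end stop is reached, with the tip about 19–20 mm down and only the insert dragging. I'll ease the twist slightly, then draw straight up in short, monitored steps.

```bash
python3 - <<'E'
from turn import *
yaw=.153+.05
xy=[.549,.0004]
move_l(xy+[.1275],down(yaw),feed=.02);rep("relax");sleep(.2)
z=.1275;f0=None
while z<.142:
    z+=.0015
    r=move_l(xy+[z],feed=.02,until_force=20);s=rep(f"{z:.4f} {r}")
    if r or s["wrist_force"][2]<-27: break
E
```

```text
relax 15.88 [5.490e-01 4.000e-04 1.274e-01] yaw 0.204 [0.9 0.8 0.2] [ 0.168 -0.109 -0.002] 0.015
0.1290 False 16.32 [5.488e-01 5.000e-04 1.285e-01] yaw 0.203 [ 1.2  0.9 -4.7] [ 0.127 -0.471 -0.01 ] 0.0151
0.1305 False 16.57 [5.482e-01 5.000e-04 1.296e-01] yaw 0.203 [  2.   -0.5 -12.4] [ 0.106 -0.583 -0.01 ] 0.0151
0.1320 False 16.82 [5.483e-01 5.000e-04 1.315e-01] yaw 0.203 [  1.6   0.5 -13.4] [ 0.113 -0.437 -0.004] 0.0151
0.1335 False 17.07 [5.484e-01 3.000e-04 1.334e-01] yaw 0.203 [  0.4   0.3 -12.1] [ 0.101 -0.134  0.033] 0.0152
0.1350 False 17.32 [5.486e-01 3.000e-04 1.351e-01] yaw 0.203 [  0.3  -0.7 -11.7] [-0.021  0.096  0.04 ] 0.015
0.1365 False 17.57 [5.488e-01 3.000e-04 1.366e-01] yaw 0.203 [  0.1  -1.  -10.6] [ 0.02   0.217 -0.044] 0.0153
0.1380 False 17.82 [5.490e-01 4.000e-04 1.381e-01] yaw 0.203 [ -0.8  -0.7 -10.1] [-0.006  0.181  0.042] 0.015
0.1395 False 18.07 [5.490e-01 4.000e-04 1.396e-01] yaw 0.203 [ -0.    0.1 -10.3] [0.003 0.164 0.05 ] 0.0149
0.1410 False 18.32 [5.491e-01 4.000e-04 1.411e-01] yaw 0.203 [ -0.3   0.3 -11.7] [0.026 0.144 0.042] 0.0149
0.1425 False 18.57 [5.491e-01 4.000e-04 1.426e-01] yaw 0.203 [ -1.   -0.2 -11.7] [0.05  0.134 0.043] 0.0153
```

```bash
python3 - <<'E'
from turn import *
xy=[.549,.0004];z=.1425
while z<.205:
    z=round(z+.0065,4)
    r=move_l(xy+[z],feed=.035,until_force=20);s=rep(f"{z:.4f} {r}")
    if r: break
sleep(.1)
s=sense();p,d=camera("wrist");cv2.imwrite("pics/w3.png",p[:,:,::-1]);np.savez("w3.npz",d=d,R=s["tcp_rot"],p=s["position"])
p,d=camera("scene");cv2.imwrite("pics/s3.png",cv2.resize(p[90:260,200:460,::-1],None,fx=3,fy=3,interpolation=cv2.INTER_CUBIC));np.save("s3.npy",d)
im=cv2.imread("pics/top0.png");d=np.load("top0.npy");P=cloud("top",d)
cv2.imwrite("pics/tray.png",cv2.resize(im[170:245,360:430],None,fx=7,fy=7,interpolation=cv2.INTER_CUBIC))
Q=P[174:242,366:424];H=Q[...,2]
k=(H>.025)&(H<.045);k[:,52:]&=False
S=Q[k];print(k.sum(),cv2.minAreaRect(S[:,:2].astype(np.float32)),np.percentile(S[:,0],[1,99]),np.percentile(S[:,1],[1,99]))
E
```

```text
0.1490 False 18.91 [5.494e-01 4.000e-04 1.497e-01] yaw 0.203 [-1.3  0.5 -7.1] [ 0.011  0.225 -0.054] 0.0154
0.1555 False 19.24 [5.497e-01 3.000e-04 1.564e-01] yaw 0.203 [ 0.  -0.2 -7.5] [0.056 0.093 0.004] 0.0153
0.1620 False 19.57 [5.493e-01 4.000e-04 1.624e-01] yaw 0.203 [ 0.6  0.7 -7. ] [ 0.087  0.039 -0.009] 0.0151
0.1685 False 19.91 [5.493e-01 3.000e-04 1.688e-01] yaw 0.203 [ 0.3 -0.  -7.3] [ 0.001  0.021 -0.024] 0.0149
0.1750 False 20.24 [5.493e-01 4.000e-04 1.753e-01] yaw 0.203 [-0.   0.6 -7.2] [ 0.017  0.059 -0.011] 0.0149
0.1815 False 20.57 [5.493e-01 4.000e-04 1.818e-01] yaw 0.203 [ 1.  -0.3 -7.6] [-0.028 -0.031 -0.011] 0.0154
0.1880 False 20.91 [5.493e-01 4.000e-04 1.884e-01] yaw 0.203 [-0.5  0.8 -7.1] [-0.05   0.01  -0.015] 0.015
0.1945 False 21.24 [5.493e-01 4.000e-04 1.949e-01] yaw 0.203 [-0.3 -0.1 -7.2] [-0.004  0.015 -0.038] 0.0155
0.2010 False 21.57 [5.493e-01 4.000e-04 2.014e-01] yaw 0.203 [-0.4 -0.3 -6.7] [0.012 0.041 0.037] 0.0152
0.2075 False 21.91 [5.492e-01 4.000e-04 2.079e-01] yaw 0.203 [ 0.8 -0.1 -6.5] [ 0.009  0.043 -0.025] 0.0153
297 ((0.5515002012252808, -0.28392231464385986), (0.1619451642036438, 0.13428102433681488), 5.211136341094971) [0.46780727 0.63406732] [-0.3504319  -0.21184114]
```

View pics/w3.png

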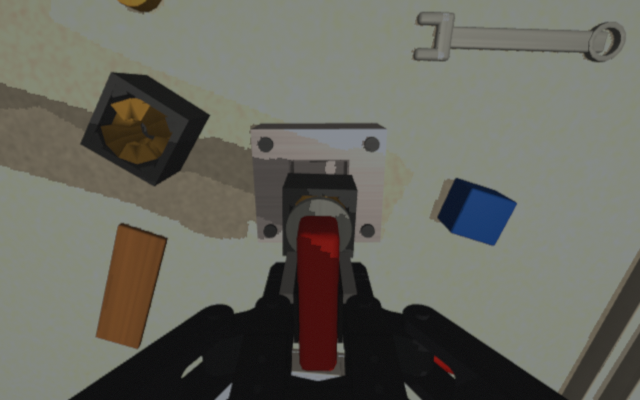

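View pics/s3.png

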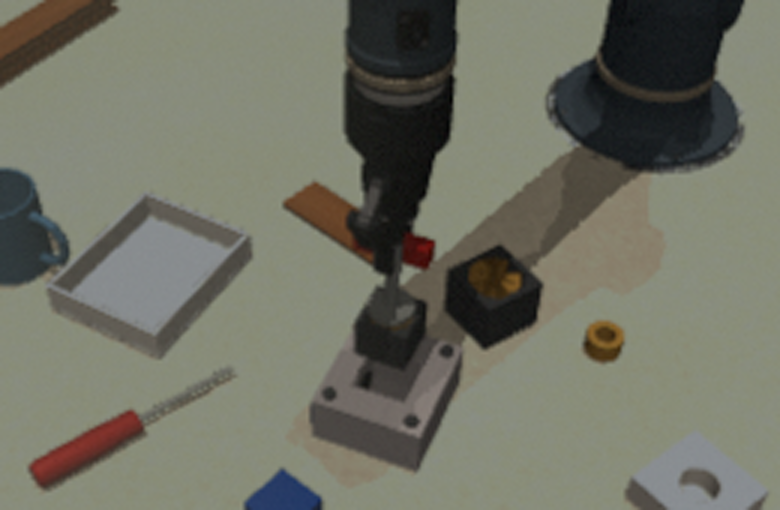

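View pics/tray.png

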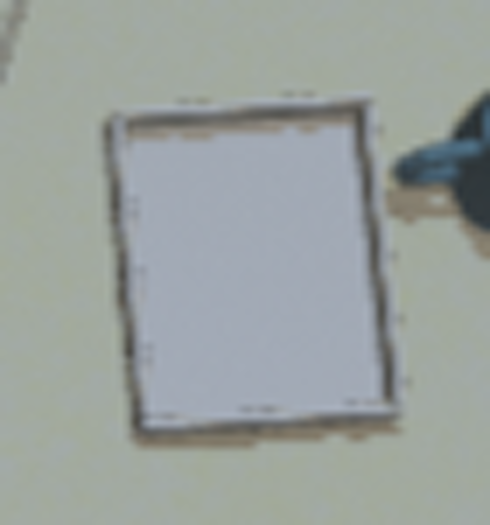

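The plug has been drawn clear and hangs upright on the puller, above the jig and around (320,210) in the wrist view. The tray centre is at about (0.550, −0.282). I'll carry it over and lower it gently.

```bash
python3 - <<'E'
from turn import *
xy=[.5504,-.282]
move_l(xy+[.2075],feed=.15);rep("over")
move_l(xy+[.135],feed=.06);rep("low")
r=move_l(xy+[.112],feed=.012,until_force=3);s=rep(f"contact {r}")
z=s["position"][2]
if r:
    r=move_l(xy+[z-.003],feed=.008,until_force=3);rep(f"seat {r}")
p,d=camera("scene");cv2.imwrite("pics/s4.png",cv2.resize(p[90:260,160:420,::-1],None,fx=3,fy=3,interpolation=cv2.INTER_CUBIC))
E
```

```text
over 24.14 [ 0.5507 -0.2809  0.2074] yaw 0.204 [-0.4  0.5 -7.4] [-0.051  0.039  0.035] 0.0151
low 25.5 [ 0.5507 -0.2822  0.1355] yaw 0.203 [-0.  -0.3 -7.1] [-0.005 -0.021 -0.034] 0.0154
contact True 26.57 [ 0.5503 -0.2819  0.1224] yaw 0.203 [ 0.8 -1.3  1.8] [-0.216 -0.279 -0.011] 0.0149
seat True 26.78 [ 0.5506 -0.2822  0.1223] yaw 0.203 [0.1 0.5 4.7] [0.091 0.1   0.017] 0.0153
```

View pics/s4.png

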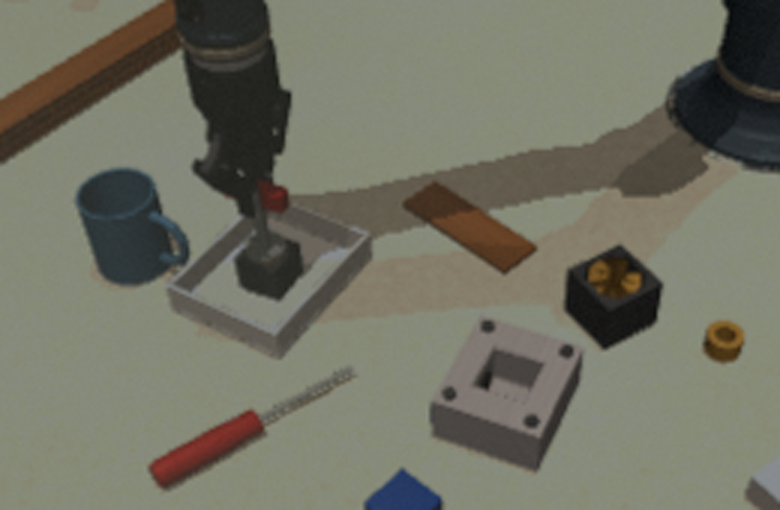

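The plug sits upright on the tray floor, and TCP height 0.1223 matches the seated height. I'll ease off, release and retreat.

```bash
python3 - <<'E'
from turn import *
xy=[.5504,-.282]
move_l(xy+[.1223],feed=.01);rep("ease")
command_gripper(.05);rep("open")
command_gripper(.085);rep("open2")
move_l(xy+[.24],feed=.12);rep("up")
sleep(.3)
s=sense();p,d=camera("wrist");cv2.imwrite("pics/w5.png",p[:,:,::-1]);np.savez("w5.npz",d=d,R=s["tcp_rot"],p=s["position"])
p,d=camera("scene");cv2.imwrite("pics/s5.png",cv2.resize(p[90:260,160:420,::-1],None,fx=3,fy=3,interpolation=cv2.INTER_CUBIC))
z=np.load("w5.npz");P=wcloud(z["d"],dict(tcp_rot=z["R"],position=z["p"]))
im=cv2.imread("pics/w5.png");hsv=cv2.cvtColor(im,cv2.COLOR_BGR2HSV)
m=((hsv[...,0]<8)|(hsv[...,0]>172))&(hsv[...,1]>150)&(hsv[...,2]>40)&(P[...,2]>.1)&(P[...,2]<.15)
T=P[m];A=np.c_[T[:,:2]-T[:,:2].mean(0),np.ones(len(T))];co=np.linalg.lstsq(A,T[:,2],rcond=None)[0]
print(len(T),"handle plane",co.round(4),T[:,:2].mean(0).round(4))
E
```

```text
ease 27.09 [ 0.5506 -0.2821  0.1224] yaw 0.203 [ 0.3 -0.2  1.4] [-0.109 -0.056  0.027] 0.0151
open 27.52 [ 0.5502 -0.2819  0.1221] yaw 0.203 [-0.3  0.2  0.3] [ 0.    -0.034  0.014] 0.0502
open2 27.96 [ 0.5504 -0.282   0.1223] yaw 0.203 [ 0.1 -1.   0.2] [-0.046 -0.019  0.013] 0.0851
up 29.09 [ 0.55   -0.2816  0.2391] yaw 0.203 [-0.1 -0.3 -0.4] [ 0.017  0.012 -0.025] 0.0848
1827 handle plane [-0.0468 -0.0606  0.1279] [ 0.5436 -0.2798]
```

View pics/w5.png

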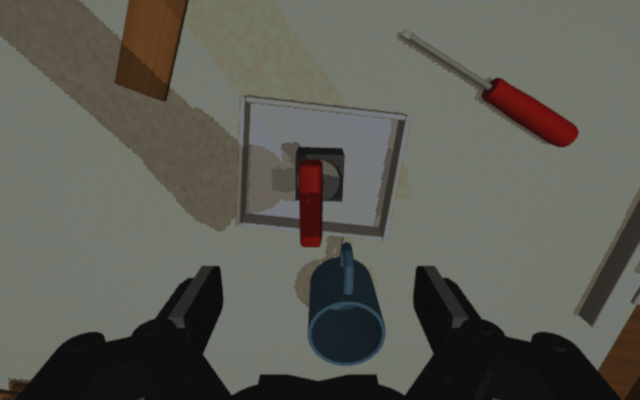

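View pics/s5.png

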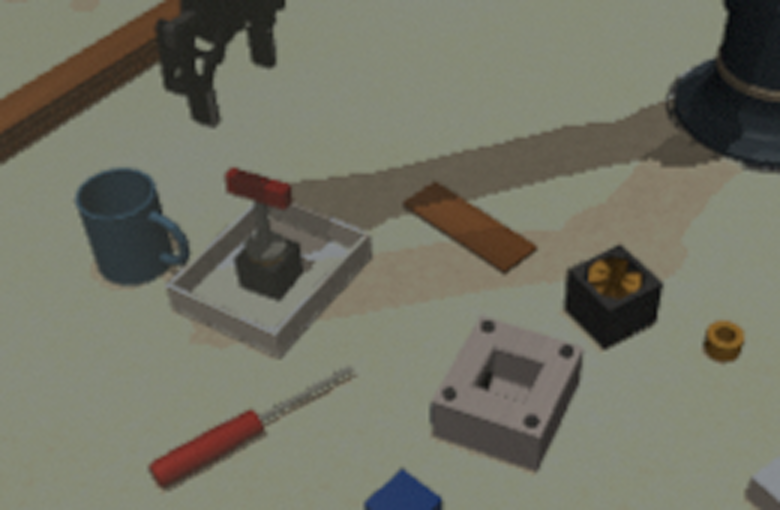

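The puller leans slightly on its thread play. I'll check the plug's height, position and stillness before handing in.

```bash
python3 - <<'E'
from turn import *
z=np.load("w5.npz")
s=sense();p,d2=camera("wrist");rep("now")
for d,R,q in ((z["d"],z["R"],z["p"]),(d2,s["tcp_rot"],s["position"])):
    P=wcloud(d,dict(tcp_rot=R,position=q))
    b=P[140:205,290:350].reshape(-1,3);k=(b[:,2]>.038)&(b[:,2]<.052);T=b[k]
    A=np.c_[T[:,:2]-T[:,:2].mean(0),np.ones(len(T))];co=np.linalg.lstsq(A,T[:,2],rcond=None)[0]
    print("plug top",co.round(4),cv2.minAreaRect(T[:,:2].astype(np.float32)))
    f=P[110:220,250:390].reshape(-1,3);f=f[(f[:,2]>-.003)&(f[:,2]<.012)];print("floor",np.median(f[:,2]).round(4))
    w=P[85:250,230:415].reshape(-1,3);w=w[(w[:,2]>.029)&(w[:,2]<.0365)];print("tray",cv2.minAreaRect(w[:,:2].astype(np.float32)))
    h=P[155:250,290:330].reshape(-1,3);h=h[(h[:,2]>.12)&(h[:,2]<.14)]
    A=np.c_[h[:,:2]-h[:,:2].mean(0),np.ones(len(h))];w=np.ones(len(h),bool)
    for i in range(8):
        co=np.linalg.lstsq(A[w],h[w,2],rcond=None)[0];w=abs(h[:,2]-A@co)<.0015
    print("handle top",co.round(3),w.sum(),h[w].mean(0).round(4))
E
```

```text
now 29.54 [ 0.5504 -0.282   0.2399] yaw 0.203 [-0.1 -0.6 -0.6] [-0.008  0.007  0.005] 0.0852
plug top [-0.0016 -0.037   0.0452] ((0.5503932237625122, -0.28230342268943787), (0.04605846479535103, 0.04636791720986366), 9.990405082702637)
floor 0.0047
tray ((0.5498532652854919, -0.28888028860092163), (0.16033516824245453, 0.14589282870292664), 5.264191150665283)
handle top [0.058 0.01  0.129] 1620 [ 0.5436 -0.2826  0.1286]
plug top [ 0.002  -0.0408  0.0453] ((0.5503847002983093, -0.28235936164855957), (0.04589025676250458, 0.04660820960998535), 9.994004249572754)
floor 0.0047
tray ((0.5497652292251587, -0.28865373134613037), (0.16033174097537994, 0.14552024006843567), 5.153907775878906)
handle top [0.066 0.012 0.129] 1629 [ 0.5435 -0.2828  0.1286]
```

```bash
python3 - <<'E'
from turn import *
z=np.load("w5.npz");P=wcloud(z["d"],dict(tcp_rot=z["R"],position=z["p"]))
T=P[140:205,290:350].reshape(-1,3);T=T[(T[:,2]>.038)&(T[:,2]<.052)]
print(np.histogram(T[:,2],np.arange(.038,.0525,.001)))
w=abs(T[:,2]-.0448)<.002
A=np.c_[T[:,:2]-[.5504,-.2823],np.ones(len(T))]
for i in range(8):
    co=np.linalg.lstsq(A[w],T[w,2],rcond=None)[0];w=abs(T[:,2]-A@co)<.001
print(co.round(4),w.sum())
E
```

```text
(array([  8,  19,   9,   7,  19, 112, 382, 180,  27,   7,   4,   8,  25,
        74]), array([0.038, 0.039, 0.04 , 0.041, 0.042, 0.043, 0.044, 0.045, 0.046,
       0.047, 0.048, 0.049, 0.05 , 0.051, 0.052]))
[-0.0023 -0.0014  0.0447] 589
```

The plug top is level to 0.003 rad and 40 mm above the tray floor, so I'm handing in.

```bash
python3 -c "
from rig import *
finish_job(); print(sense()['time_s'])"
```

```text
the job is handed in; nothing more can be done
the job is handed in; nothing more can be done
```

The job is done and handed in at about 30 s on the robot's clock (limit 72 s); no verdict was reported.

- **Screwing in:** I lifted the puller from its stand and found the slots in the wrist camera's depth picture, lying at about 0.38 rad. The pin dropped in at the first gentle feel, about 5 N on the wrist. I turned it clockwise until the tip was about 20 mm below the plug top, then eased back 0.05 rad to take the twist off.
- **Drawing and placing:** The plug came straight up with at most about 13 N at the wrist. I set it down in the tray, touching down with under 10 N, and let go.
- **Last checks:**
  - The plug top is level to about 0.003 rad and 40 mm above the tray floor.
  - The plug is within about 7 mm of the tray centre by both the top and the wrist camera.
  - The puller is still screwed in, judging by its handle height. It leans about 0.06 rad on its thread play, within the 0.25 rad allowed.
  - Two pictures about half a second apart showed no movement of the plug and at most about 0.01 rad of difference in the puller's tilt. The gripper was well clear. The other things on the bench looked unmoved in the pictures, though I did not measure them.
- **Disagreements:** My first plane fit of the plug top showed a 0.04 rad slope because stray edge and collar points were mixed in. Refitting without them gave the level result. The wrist view put the tray centre about 7 mm from the top camera's value, but its rectangle came out too wide, so I trusted the top camera.

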